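Take the red caddy off its screw and stand it on the cutting mat

ROBOT

A 6-joint arm with a two-finger parallel gripper is mounted at the origin on the work surface. World frame = base frame: x ahead of the robot, y to its left, z up, the work surface at z = 0. Lengths are in m, angles in rad, forces in N, time in s.
With the tool pointing down it reaches from about 0.375 to 0.925 m from the base axis. Payload 5.7 kg.
Tool frame: the origin (TCP) lies midway between the tips of the shut fingers; the grasp point (between the pads) lies behind it (env.grasp_offset is the z of the grasp point in the tool frame, in m); z points along the fingers, y is the line along which they close (so a half turn about z gives the same grasp; the last joint's range is limited). The gripper opens to 88 mm and grips with 3 to 60 N. Pads are 20 mm wide; open, the fingers measure 115 mm over their backs; the gripper's body (75 mm by 178 mm) begins 61 mm behind the grasp point.
Start: joints at [-1.426, 0.359, 1.51, -0, 1.272, -0.115], TCP at [0.154, -0.58, 0.223] pointing down, gripper open.
Joint ranges: [-2.97, 2.97], [-1.01, 2.36], [0.21, 2.38], [-0.96, 4.11], [0.2, 2.71], [-2.98, 2.98]. Speed limits (rad/s): [2.39, 2.39, 3.14, 3.14, 3.14, 3.14].

INTERFACE

Orientations are given as a unit quaternion [x, y, z, w].
In Python, from cell import env gives the robot as it stands.
- The arm moves only by the tool nudge_tcp, called after ">>>" by a JSON object that holds its "method" and its "body". Schema: {"type":"object","properties":{"deltas":{"type":"object","properties":{"sx":{"type":"array","items":{"type":"number"},"minItems":1,"maxItems":5},"sy":{"type":"array","items":{"type":"number"},"minItems":1,"maxItems":5},"sz":{"type":"array","items":{"type":"number"},"minItems":1,"maxItems":5},"wx":{"type":"array","items":{"type":"number"},"minItems":1,"maxItems":5},"wy":{"type":"array","items":{"type":"number"},"minItems":1,"maxItems":5},"wz":{"type":"array","items":{"type":"number"},"minItems":1,"maxItems":5}},"additionalProperties":false,"required":["sx","sy","sz","wx","wy","wz"]},"finger_gap":{"type":"number"},"clamp_n":{"type":"number"},"only":{"type":"string"},"quiet":{"type":"boolean"},"lines":{"type":"string"}},"required":["deltas"],"additionalProperties":false}. deltas is an object with one list for each field, all of the same length, 1 to 5, a row being the entries at one place: sx, sy, sz (the shift in m), wx, wy, wz (a rotation vector in rad); each row is the pose to reach, as a shift and turn from the pose commanded when the call began, along the tool's axes at that moment; what a row does not reach only later rows make up. A row lasts 1/8 s, in which the tool goes at most 0.0625 m and 0.188 rad, less where a joint would pass 70% of its speed; a pose out of reach is approached as far as the arm can. finger_gap is the opening from 0.0 (shut) to 1.0 (fully open), set as the call begins (left out keeps the last). The fingers move at their own pace and stop on an object; clamp_n is the grip in N (left out, the last holds). Time passes only in rows, so rows that do not move let the fingers close. The tool returns the time, the measured TCP pose, the force, the opening and the grip force at its end. only (a regular expression) keeps the lines of the reply that match it, lines (a string "A,B") keeps lines A to B, and quiet returns only ok. Input that does not fit is refused with a message, and nothing moves.
- env.observe(): the state, without advancing time (a new reading comes with each control period).
- env.read_camera(name): name is "side" or "top"; returns a dict with "frame" (384x512x3 uint8, red, green, blue), "vertical_fov" (degrees; the focal length in pixels is half the picture's height over the tangent of half this angle, whatever the lens; pixels are square), "cx", "cy" (the principal point, pixels), "R" (3x3) and "t" (3): a world point X has camera coordinates R X + t. Camera axes: x right, y down, z forward; pixel columns grow to the right and rows downward; lengths in m; the calibration is good to about 2 mm. A picture is of the moment at which its call begins. There is no depth.
- env.job_done(): hands the job in; it is judged then, once.
The state is a dict: "time": time; "qpos": joint angles; "dq": joint speeds; "effort": joint torques, N m; "eef_pos": TCP position; "ee_rot": TCP orientation; "ft_force": force on the tool from outside, world axes, zero at the start; "moment": the same for the moment, N m; "width": opening from 0.0 (shut) to 1.0 (fully open); "grasp_force": force on a finger pad.
Only numpy, scipy, OpenCV 4.12 (cv2) and the standard library are available. Lean on these libraries where they do the work, as an engineer would, in place of code of your own. Each camera call takes 0.05 s, during which the arm holds its last target. There are 200 camera calls.

TASK

Three little caddies hang by keyhole slots on the screws of the plywood rack. Take the red one: lift it until the screw head sits in the wide part of its keyhole, draw it forward off the screw, and stand it gently upright, wholly on the green cutting mat. Leave the other two hanging where they are.

Things in the scene. Friction and masses are not known exactly. Their poses are not given: they have to be found in the camera images.
- caddy_red: Red wooden caddy, 0.2-0.45 kg: open box with corks and a back plate, mm. Origin: centre of underside (72 x 80, stable); z up, x forward, away from rack and robot (yaw within 0.2 rad). Box x -24 to 36, 50 mm high. Plate x -36 to -24, 80 wide to z 122, then a tongue 50 wide to z 180: pinch it from above, closing along x. Keyhole at y 0: hole 34 x 34, z 56-90; slot 12 wide above it to z 108.
- caddy_pale: Same shape and frame in plain pale wood with brass tubes; a bystander. All hang in any order, 140 mm apart, underside 50 mm over the bench, on one plywood board (18 mm thick, 420 wide, 175 high, standing on the bench right behind the plates at caddy x -36; fixed). It ends at caddy z 125, so 55 mm of tongue stands free above it. Box fronts reach 73 mm from the board's face.
- caddy_blue: Same shape and frame in blue with black rubber wheels; a bystander. The screws: 8 mm square neck, brass head 18 mm across, its back 14 mm and front 19 mm from the board; hung, the axis is at caddy z 104. Lifting a caddy 23 to 39 mm (best 31, stops at 44) puts the head in its hole; 30 mm along caddy +x then clears the head, 100 mm or more clears the neighbours.
- mat: Green cutting mat with pale grid lines, fixed flat on the bench beyond the rack, clear of other things. 150 mm (x) by 210 (y), 3 mm thick. Origin: centre of its underside; z up; top face at z 3 mm.

How it is judged:
By the outcome, as a careful person would: the job done as asked, in the order asked, and still so for the second after the job is handed in, with the robot touching nothing.
It also fails if it takes over 38 s, if anything falls off the work surface, if the arm or the gripper's body presses on something with over 40 N, if the wrist force passes 120 N, or if a joint passes its speed limit or range.

## Working session

There is one attempt and no reset: what is moved stays moved. The work goes in short steps, Python scripts to look and compute and a tool call to move; the robot and the scene stay as the last step left them, time stands still between calls to the robot, and variables do not carry over. Pictures are saved under pics/ and viewed, at most 10 in all, crops included, and the job is handed in when it is done.

```bash
ls; mkdir -p pics
```

Run:
```python
from cell import env
import cv2,numpy as np
for n in("side","top"):
    c=env.read_camera(n); cv2.imwrite(f"pics/{n}0.png",cv2.resize(c["frame"][:,:,::-1],(800,600),interpolation=cv2.INTER_CUBIC))
    print(n,c["vertical_fov"],c["cx"],c["cy"],np.round(c["R"],4).tolist(),np.round(c["t"],4).tolist())
    np.savez(f"{n}.npz",**c)
o=env.observe();print(o,env.grasp_offset)
```

```text
cell.py
pics
side 55.07702002064803 255.01726727910696 197.3767528537711 [[0.9978, -0.0639, 0.0164], [-0.031, -0.6737, -0.7383], [0.0582, 0.7362, -0.6743]] [-0.5676, 0.0837, 0.6283]
top 52.773262691373795 257.89449434465126 193.5380876424404 [[-0.0197, -0.9993, -0.0307], [-0.9966, 0.0221, -0.0796], [0.0802, 0.0291, -0.9964]] [0.0649, 0.5646, 0.8314]
{'time': 0.1, 'qpos': array([-1.42614512e+00,  3.59430295e-01,  1.51127213e+00, -4.20546260e-05,
        1.27251160e+00, -1.15106375e-01]), 'dq': array([-0.00222107, -0.00220175, -0.00214029, -0.00146637, -0.00056343,
       -0.00144557]), 'effort': array([ 1.36500286e-03, -5.16355813e+01, -2.71407115e+01,  6.76952326e-02,
        2.77040340e-02, -2.37158935e-05]), 'eef_pos': array([ 0.15399477, -0.5792812 ,  0.22191507]), 'ee_rot': array([ 9.91576471e-01,  1.29520056e-01, -3.20668948e-05, -8.10297997e-04]), 'ft_force': array([-0.13812438, -0.32660544, -0.73973663]), 'moment': array([ 0.04300569, -0.02816841, -0.00034965]), 'grasp_force': 0.0, 'width': 0.9992465755459291} -0.0187
```

View pics/side0.png

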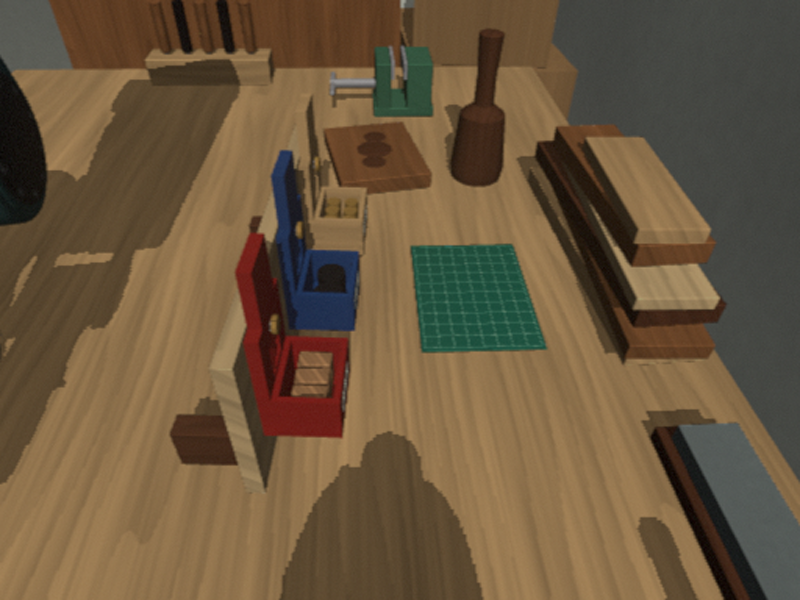

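View pics/top0.png

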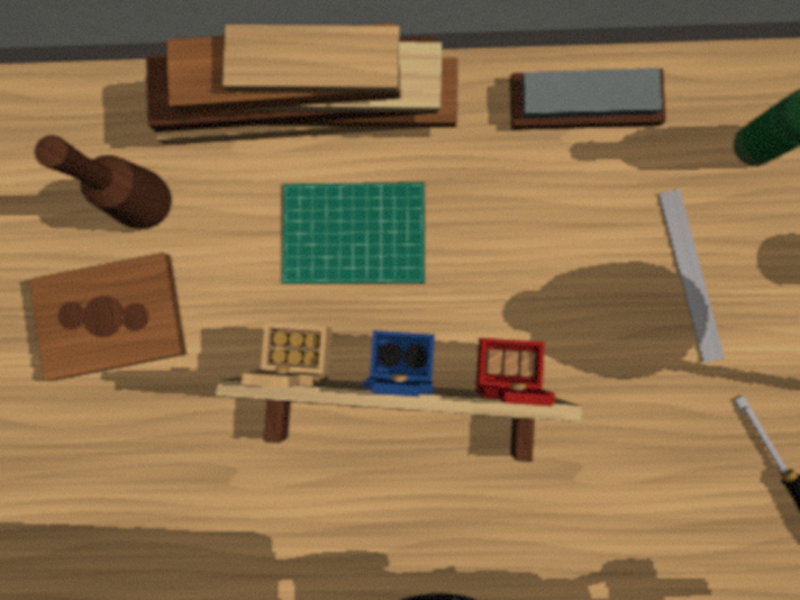

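Side view: the red caddy is nearest the camera, with its tongue top near (257,238). The mat corners are about (411,246), (513,244), (545,348), (422,351). Top view: red is at right, with its tongue near (528,397). The mat corners are (282,183), (424,182), (425,284), (281,284).

Run:
```python
import cv2,numpy as np
a=np.load("side.npz")["frame"][140:290,130:240,::-1]; b=np.load("top.npz")["frame"][205:275,290:380,::-1]
a=cv2.resize(a,None,fx=4,fy=4,interpolation=cv2.INTER_CUBIC); b=cv2.resize(b,(360,280),interpolation=cv2.INTER_CUBIC)
im=np.zeros((600,800,3),np.uint8); im[:600,:440]=a; im[:280,440:]=b; cv2.imwrite("pics/crop1.png",im)
```

```text
(no output)
```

View pics/crop1.png

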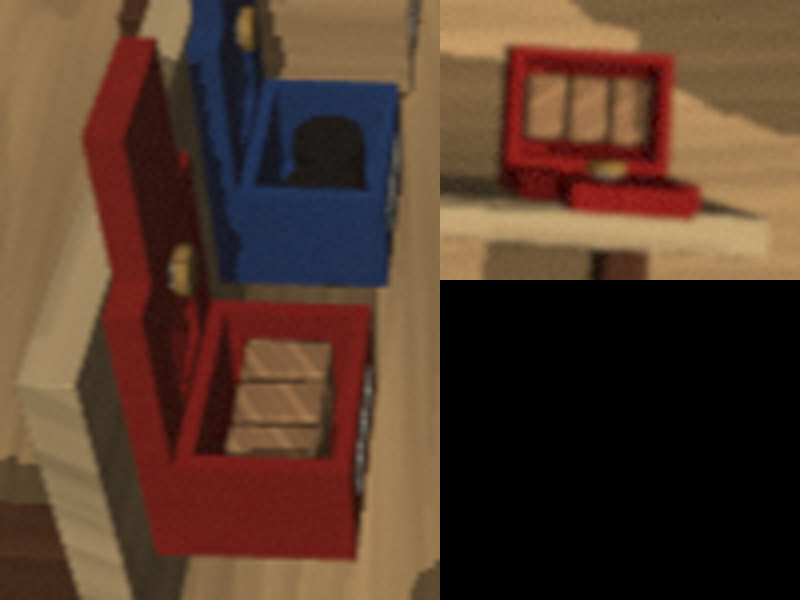

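Crop: the red tongue top has side-view corners at (85,134), (130,134), (120,38), (155,38). In the top view they are (570,180), (698,187), (696,215), (570,205), and the box corners are clear too. I'll fit the poses.

Create h.py:
```python
import numpy as np
from scipy.optimize import least_squares
C={n:dict(np.load(n+".npz")) for n in("side","top")}
def proj(n,X):
    c=C[n]; f=192/np.tan(np.radians(float(c["vertical_fov"]))/2); p=np.atleast_2d(X)@c["R"].T+c["t"]
    return f*p[:,:2]/p[:,2:]+[c["cx"],c["cy"]]
def fit(obs,x0):  # obs: cam->(px, model mm)
    def res(p):
        r=[]
        for n,(px,m) in obs.items():
            m=np.array(m)/1e3; c,s=np.cos(p[3]),np.sin(p[3])
            W=m@np.array([[c,s,0],[-s,c,0],[0,0,1]])+p[:3]
            r.append(proj(n,W)-px)
        return np.vstack(r).ravel()
    q=least_squares(res,x0,loss="soft_l1"); return q.x,res(q.x).reshape(-1,2)
```

Run:
```python
from h import *
S=np.array([(85,134),(130,134),(120,38),(155,38),(355,558),(370,308),(160,552),(105,315)])/4+[129.6,139.6]
Sm=[(-36,-25,180),(-24,-25,180),(-36,25,180),(-24,25,180),(36,-40,0),(36,40,50),(-36,-40,0),(-36,-40,122)]
T=(np.array([(508,47),(673,57),(570,180),(698,187),(696,215),(570,205)])-[440,0])/4+[289.6,204.6]
Tm=[(36,40,50),(36,-40,50),(-24,25,180),(-24,-25,180),(-36,-25,180),(-36,25,180)]
for o in({"side":(S,Sm)},{"top":(T,Tm)},{"side":(S,Sm),"top":(T,Tm)}):
    x,r=fit(o,[.5,-.1,.05,0]);print(np.round(x,4),np.round(r,1).tolist())
M=[(75,105,3),(75,-105,3),(-75,-105,3),(-75,105,3)]
t=np.array([(282,183),(424,182),(425,284),(281,284)])*.64-.2
s=np.array([(513,244),(545,348),(422,351),(411,246)])*.64-.2
for o in({"side":(s,M)},{"top":(t,M)},{"side":(s,M),"top":(t,M)}):
    x,r=fit(o,[.7,0,0,0]);print(np.round(x,4),np.round(r,1).tolist())
```

```text
[ 0.4756 -0.0827  0.0471 -0.0879] [[-0.6, 0.7], [-1.4, 1.0], [0.0, -0.3], [0.8, -0.0], [0.9, -0.3], [0.5, -1.4], [0.0, -0.3], [-0.2, 0.1]]
[ 0.4757 -0.0854  0.0435 -0.068 ] [[0.9, -1.2], [-0.3, -1.8], [0.7, 0.2], [-1.0, 0.0], [-0.7, 0.3], [0.4, 1.3]]
[ 0.4761 -0.0845  0.0488 -0.0796] [[-0.6, 0.7], [-1.4, 0.9], [-0.3, -0.5], [0.6, -0.3], [1.3, -0.2], [0.6, -1.5], [0.2, 0.2], [-0.0, 0.3], [1.0, -1.6], [0.0, -1.7], [0.4, 0.1], [-1.1, 0.2], [-0.9, 0.6], [0.1, 1.1]]
[ 0.675   0.1312 -0.0075 -0.0198] [[-0.2, 0.4], [0.5, -0.0], [-0.3, -0.3], [0.0, 0.0]]
[ 0.6714  0.1255  0.0015 -0.0191] [[0.1, 0.2], [0.3, -0.0], [-0.2, -0.3], [-0.2, 0.1]]
[ 0.673   0.1261 -0.0029 -0.0195] [[-0.3, 0.1], [0.6, 0.2], [-1.0, 0.0], [-0.6, -0.3], [0.3, 0.0], [-0.0, -0.1], [-0.4, -0.7], [-0.0, -0.4]]
```

Create go.py:
```python
import sys,numpy as np
from cell import env
from scipy.spatial.transform import Rotation as Ro
x,y,z,p=map(float,sys.argv[1:5]); o=env.observe()
R0=Ro.from_quat(o["ee_rot"]); Y=np.array([np.cos(p),np.sin(p),0]);Z=np.array([0,0,-1.])
R1=Ro.from_matrix(np.c_[np.cross(Y,Z),Y,Z])
print(np.round(R0.inv().apply(np.array([x,y,z])-o["eef_pos"]),4),np.round((R0.inv()*R1).as_rotvec(),4),o["time"],np.round(o["ft_force"],1))
```

```bash
python3 go.py .446 -.082 .30 -.08
```

```text
[ 0.41   -0.4057 -0.0774] [-1.300e-03 -1.100e-03 -1.231e+00] 0.1 [-0.1 -0.3 -0.7]
```

>>> {"method": "nudge_tcp", "body": {"deltas": {"sx":[0, 0.04, 0.08, 0.12, 0.16], "sy":[0, -0.04, -0.08, -0.12, -0.16], "sz":[-0.06, -0.08, -0.08, -0.08, -0.08], "wx":[0, 0, 0, 0, 0], "wy":[0, 0, 0, 0, 0], "wz":[0, -0.15, -0.3, -0.45, -0.6]}, "finger_gap": 1.0}}

```text
time: 0.72
eef_pos: [0.2682, -0.3823, 0.3024]
ee_rot: [0.908, 0.419, 0.0, -0.0]
ft_force: [-0.3, 0.6, -0.5]
width: 0.999
grasp_force: 0.0
```

```bash
python3 go.py .446 -.082 .30 -.08
```

```text
[ 0.3439 -0.0597  0.0026] [-1.000e-04 -4.000e-04 -6.266e-01] 0.725 [-0.3  0.6 -0.5]
```

>>> {"method": "nudge_tcp", "body": {"deltas": {"sx":[0.055, 0.11, 0.17, 0.23, 0.285], "sy":[-0.01, -0.02, -0.03, -0.04, -0.05], "sz":[0, 0, 0, 0, 0], "wx":[0, 0, 0, 0, 0], "wy":[0, 0, 0, 0, 0], "wz":[-0.12, -0.24, -0.36, -0.48, -0.6]}}}

```text
time: 1.35
eef_pos: [0.4163, -0.1336, 0.3026]
ee_rot: [0.744, 0.668, 0.0, -0.0]
ft_force: [0.4, 0.1, 1.2]
width: 1.0
grasp_force: 0.0
```

>>> {"method": "nudge_tcp", "body": {"deltas": {"sx":[0.056, 0.056], "sy":[0.02, 0.02], "sz":[0, 0], "wx":[0, 0], "wy":[0, 0], "wz":[-0.026, -0.026]}}}

```text
time: 1.6
eef_pos: [0.4427, -0.0784, 0.3024]
ee_rot: [0.734, 0.679, 0.0, -0.001]
ft_force: [-0.2, -0.8, -0.1]
width: 1.003
grasp_force: 0.0
```

```bash
python3 go.py .446 -.082 .192 -.08
```

```text
[-0.0035  0.0036  0.1104] [-0.0004 -0.0014  0.0015] 1.6 [-0.2 -0.8 -0.1]
```

>>> {"method": "nudge_tcp", "body": {"deltas": {"sx":[-0.0035, -0.0035, -0.0035, -0.0035], "sy":[0.0035, 0.0035, 0.0035, 0.0035], "sz":[0.05, 0.09, 0.11, 0.11], "wx":[0, 0, 0, 0], "wy":[0, 0, 0, 0], "wz":[0, 0, 0, 0]}}}

```text
time: 2.1
eef_pos: [0.4431, -0.0863, 0.1912]
ee_rot: [0.737, 0.676, -0.001, -0.002]
ft_force: [0.1, 0.2, 0.1]
width: 1.001
grasp_force: 0.0
```

>>> {"method": "nudge_tcp", "body": {"deltas": {"sx":[0], "sy":[0], "sz":[0], "wx":[0], "wy":[0], "wz":[0]}, "finger_gap": 0.35}}

```text
time: 2.22
eef_pos: [0.4454, -0.0867, 0.1934]
ee_rot: [0.737, 0.676, 0.0, 0.0]
ft_force: [0.7, 1.1, 0.4]
width: 0.924
grasp_force: 0.0
```

Run:
```python
from cell import env
import cv2,numpy as np
im=np.zeros((600,800,3),np.uint8)
a=env.read_camera("side")["frame"][90:240,110:240,::-1];b=env.read_camera("top")["frame"][200:290,290:360,::-1]
im[:480,:416]=cv2.resize(a,(416,480),interpolation=cv2.INTER_CUBIC);im[:450,430:780]=cv2.resize(b,(350,450),interpolation=cv2.INTER_CUBIC)
cv2.imwrite("pics/g.png",im)
```

```text
(no output)
```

View pics/g.png

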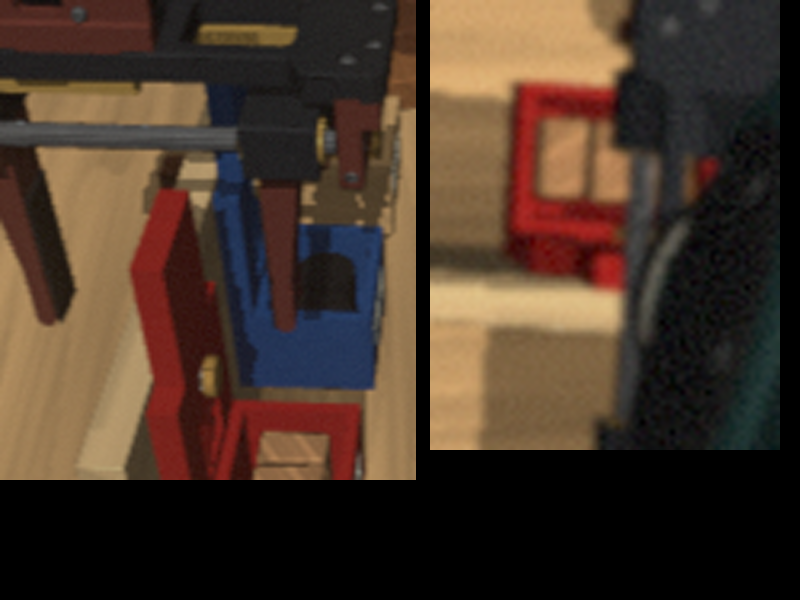

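The fingers straddle the tongue, one on each side: the tongue top is at (160,195)–(135,265) between fingertips at (50,320) and (285,325). The front finger is clear of the box. Closing.

>>> {"method": "nudge_tcp", "body": {"deltas": {"sx":[0, 0, 0, 0, 0], "sy":[0, 0, 0, 0, 0], "sz":[0, 0, 0, 0, 0], "wx":[0, 0, 0, 0, 0], "wy":[0, 0, 0, 0, 0], "wz":[0, 0, 0, 0, 0]}, "finger_gap": 0.0, "clamp_n": 20}}

```text
time: 2.95
eef_pos: [0.445, -0.0858, 0.1926]
ee_rot: [0.736, 0.676, 0.0, -0.0]
ft_force: [0.3, 0.3, -0.3]
width: 0.263
grasp_force: 0.0
```

>>> {"method": "nudge_tcp", "body": {"deltas": {"sx":[0, 0, 0], "sy":[0, 0, 0], "sz":[0, 0, 0], "wx":[0, 0, 0], "wy":[0, 0, 0], "wz":[0, 0, 0]}, "finger_gap": 0.0, "clamp_n": 45}}

```text
time: 3.32
eef_pos: [0.445, -0.0859, 0.1926]
ee_rot: [0.737, 0.676, 0.0, -0.0]
ft_force: [0.8, -0.2, -0.3]
width: 0.132
grasp_force: 45.0
```

```bash
python3 go.py .446 -.082 .223 -.08
```

```text
[ 0.0039  0.0007 -0.0304] [-0.0001 -0.0001 -0.005 ] 3.325 [ 0.8 -0.2 -0.3]
```

>>> {"method": "nudge_tcp", "body": {"deltas": {"sx":[0, 0, 0, 0, 0], "sy":[0, 0, 0, 0, 0], "sz":[-0.003, -0.008, -0.014, -0.02, -0.02], "wx":[0, 0, 0, 0, 0], "wy":[0, 0, 0, 0, 0], "wz":[0, 0, 0, 0, 0]}}}

```text
time: 3.95
eef_pos: [0.4453, -0.086, 0.2133]
ee_rot: [0.737, 0.676, 0.0, 0.0]
ft_force: [-0.5, -0.4, -3.0]
width: 0.134
grasp_force: 45.0
```

>>> {"method": "nudge_tcp", "body": {"deltas": {"sx":[0, 0, 0, 0], "sy":[0, 0, 0, 0], "sz":[-0.006, -0.011, -0.011, -0.011], "wx":[0, 0, 0, 0], "wy":[0, 0, 0, 0], "wz":[0, 0, 0, 0]}}}

```text
time: 4.45
eef_pos: [0.4449, -0.0859, 0.2236]
ee_rot: [0.737, 0.676, -0.0, -0.0]
ft_force: [0.9, 0.4, -4.2]
width: 0.134
grasp_force: 45.0
```

Run:
```python
from cell import env
import cv2,numpy as np
a=env.read_camera("side")["frame"][90:290,110:260,::-1]
cv2.imwrite("pics/l.png",cv2.resize(a,(450,600),interpolation=cv2.INTER_CUBIC))
```

```text
(no output)
```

View pics/l.png

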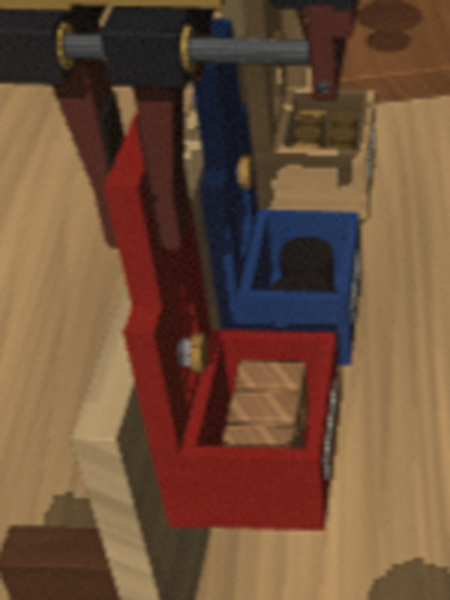

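The caddy is lifted about 31 mm. The screw head at (192,350) shows in the wide part of the keyhole, above the box rim, and the wrist carries about 4 N. Drawing it forward.

>>> {"method": "nudge_tcp", "body": {"deltas": {"sx":[0, 0, 0, 0, 0], "sy":[0.003, 0.009, 0.016, 0.023, 0.03], "sz":[0, 0, 0, 0, 0], "wx":[0, 0, 0, 0, 0], "wy":[0, 0, 0, 0, 0], "wz":[0, 0, 0, 0, 0]}}}

```text
time: 5.12
eef_pos: [0.4755, -0.0885, 0.2236]
ee_rot: [0.736, 0.676, 0.0, -0.0]
ft_force: [-0.1, -0.4, -3.3]
width: 0.133
grasp_force: 45.0
```

>>> {"method": "nudge_tcp", "body": {"deltas": {"sx":[0, 0, 0, 0, 0], "sy":[0.01, 0.022, 0.034, 0.044, 0.05], "sz":[0, 0, 0, 0, 0], "wx":[0, 0, 0, 0, 0], "wy":[0, 0, 0, 0, 0], "wz":[0, 0, 0, 0, 0]}}}

```text
time: 5.75
eef_pos: [0.5255, -0.0927, 0.2236]
ee_rot: [0.736, 0.676, 0.0, -0.0]
ft_force: [-0.0, 0.2, -3.3]
width: 0.134
grasp_force: 45.0
```

>>> {"method": "nudge_tcp", "body": {"deltas": {"sx":[0, 0, 0, 0, 0], "sy":[0.01, 0.022, 0.034, 0.044, 0.05], "sz":[0, 0, 0, 0, 0], "wx":[0, 0, 0, 0, 0], "wy":[0, 0, 0, 0, 0], "wz":[0, 0, 0, 0, 0]}}}

```text
time: 6.38
eef_pos: [0.5753, -0.097, 0.2236]
ee_rot: [0.736, 0.676, 0.0, -0.0]
ft_force: [0.1, -0.5, -3.6]
width: 0.132
grasp_force: 45.0
```

```bash
python3 go.py .64 .126 .20 -.02
```

```text
[0.2276 0.0456 0.0236] [ 0.     -0.0001 -0.0649] 6.375 [ 0.1 -0.5 -3.6]
```

>>> {"method": "nudge_tcp", "body": {"deltas": {"sx":[0.01, 0.03, 0.06, 0.095, 0.13], "sy":[0.01, 0.025, 0.04, 0.046, 0.046], "sz":[0, 0, 0, 0, 0], "wx":[0, 0, 0, 0, 0], "wy":[0, 0, 0, 0, 0], "wz":[-0.01, -0.02, -0.035, -0.05, -0.065]}}}

```text
time: 7.0
eef_pos: [0.6327, 0.0314, 0.2236]
ee_rot: [0.714, 0.7, 0.0, -0.0]
ft_force: [0.2, 0.8, -3.7]
width: 0.137
grasp_force: 45.0
```

>>> {"method": "nudge_tcp", "body": {"deltas": {"sx":[0.035, 0.062, 0.082, 0.094, 0.098], "sy":[0, 0, 0, 0, 0], "sz":[0.005, 0.015, 0.03, 0.044, 0.052], "wx":[0, 0, 0, 0, 0], "wy":[0, 0, 0, 0, 0], "wz":[0, 0, 0, 0, 0]}}}

```text
time: 7.62
eef_pos: [0.6327, 0.1273, 0.1701]
ee_rot: [0.714, 0.7, -0.001, -0.001]
ft_force: [0.7, 0.1, -4.3]
width: 0.131
grasp_force: 45.0
```

>>> {"method": "nudge_tcp", "body": {"deltas": {"sx":[0, 0, 0, 0], "sy":[0, 0, 0, 0], "sz":[0.006, 0.01, 0.013, 0.013], "wx":[0, 0, 0, 0], "wy":[0, 0, 0, 0], "wz":[0, 0, 0, 0]}}}

```text
time: 8.12
eef_pos: [0.6334, 0.1262, 0.1587]
ee_rot: [0.714, 0.7, 0.0, -0.0]
ft_force: [-0.6, 0.5, -3.2]
width: 0.136
grasp_force: 45.0
```

```bash
python3 go.py .64 .126 .1456 -.02
```

Run:
```python
from cell import env
import cv2,numpy as np
a=env.read_camera("side")["frame"][100:250,210:360,::-1]
cv2.imwrite("pics/p.png",cv2.resize(a,(600,600),interpolation=cv2.INTER_CUBIC))
```

```text
[-0.0001  0.0066  0.0131] [ 0.     -0.0001 -0.0006] 8.125 [-0.6  0.5 -3.2]
```

View pics/p.png

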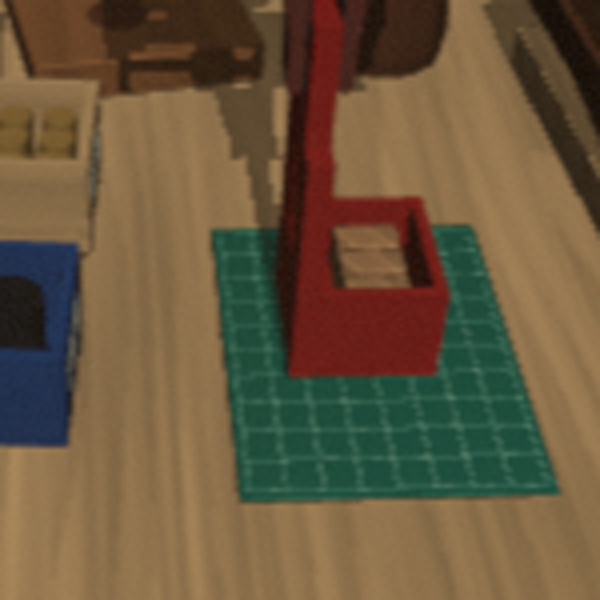

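The caddy hangs upright over the mat, with underside corners near (292,376) and (435,374), well inside the mat outline. Lowering slowly until it touches.

>>> {"method": "nudge_tcp", "body": {"deltas": {"sx":[0, 0, 0, 0, 0], "sy":[0.003, 0.006, 0.006, 0.006, 0.006], "sz":[0.003, 0.006, 0.008, 0.009, 0.009], "wx":[0, 0, 0, 0, 0], "wy":[0, 0, 0, 0, 0], "wz":[0, 0, 0, 0, 0]}}}

```text
time: 8.8
eef_pos: [0.6392, 0.1266, 0.1495]
ee_rot: [0.714, 0.7, -0.0, -0.0]
ft_force: [-0.1, -0.5, -4.1]
width: 0.138
grasp_force: 45.0
```

>>> {"method": "nudge_tcp", "body": {"deltas": {"sx":[0, 0, 0], "sy":[0, 0, 0], "sz":[0.001, 0.002, 0.002], "wx":[0, 0, 0], "wy":[0, 0, 0], "wz":[0, 0, 0]}}}

```text
time: 9.18
eef_pos: [0.6393, 0.1265, 0.1476]
ee_rot: [0.714, 0.7, -0.0, -0.0]
ft_force: [0.6, -0.2, -3.7]
width: 0.139
grasp_force: 45.0
```

>>> {"method": "nudge_tcp", "body": {"deltas": {"sx":[0, 0], "sy":[0, 0], "sz":[0.001, 0.001], "wx":[0, 0], "wy":[0, 0], "wz":[0, 0]}}}

```text
time: 9.43
eef_pos: [0.6393, 0.1266, 0.1466]
ee_rot: [0.714, 0.7, -0.0, -0.0]
ft_force: [0.2, -0.3, -3.5]
width: 0.133
grasp_force: 45.0
```

>>> {"method": "nudge_tcp", "body": {"deltas": {"sx":[0, 0], "sy":[0, 0], "sz":[0.001, 0.001], "wx":[0, 0], "wy":[0, 0], "wz":[0, 0]}}}

```text
time: 9.68
eef_pos: [0.6395, 0.1266, 0.1458]
ee_rot: [0.714, 0.7, 0.0, 0.0]
ft_force: [0.2, -0.4, -3.2]
width: 0.14
grasp_force: 45.0
```

>>> {"method": "nudge_tcp", "body": {"deltas": {"sx":[0, 0], "sy":[0, 0], "sz":[0.0007, 0.0007], "wx":[0, 0], "wy":[0, 0], "wz":[0, 0]}}}

```text
time: 9.93
eef_pos: [0.6394, 0.1266, 0.1457]
ee_rot: [0.714, 0.7, 0.0, 0.0]
ft_force: [-3.3, 0.4, 5.2]
width: 0.135
grasp_force: 45.0
```

>>> {"method": "nudge_tcp", "body": {"deltas": {"sx":[0, 0], "sy":[0, 0], "sz":[0.0007, 0.0007], "wx":[0, 0], "wy":[0, 0], "wz":[0, 0]}}}

```text
time: 10.18
eef_pos: [0.6394, 0.1266, 0.1457]
ee_rot: [0.714, 0.7, 0.0, 0.0]
ft_force: [-3.6, -0.3, 9.4]
width: 0.13
grasp_force: 45.0
```

Contact is made. Releasing, then backing off straight up.

>>> {"method": "nudge_tcp", "body": {"deltas": {"sx":[0, 0], "sy":[0, 0], "sz":[-0.0005, -0.0007], "wx":[0, 0], "wy":[0, 0], "wz":[0, 0]}, "finger_gap": 0.0, "clamp_n": 8}}

```text
time: 10.42
eef_pos: [0.6394, 0.1266, 0.1457]
ee_rot: [0.714, 0.7, 0.0, 0.0]
ft_force: [-2.7, -0.2, 4.8]
width: 0.138
grasp_force: 8.0
```

>>> {"method": "nudge_tcp", "body": {"deltas": {"sx":[0, 0, 0, 0, 0], "sy":[0, 0, 0, 0, 0], "sz":[0, 0, 0, 0, 0], "wx":[0, 0, 0, 0, 0], "wy":[0, 0, 0, 0, 0], "wz":[0, 0, 0, 0, 0]}, "finger_gap": 0.6}}

```text
time: 11.05
eef_pos: [0.6394, 0.1266, 0.1449]
ee_rot: [0.714, 0.7, 0.0, -0.0]
ft_force: [-0.3, -0.3, 0.1]
width: 0.592
grasp_force: 0.0
```

>>> {"method": "nudge_tcp", "body": {"deltas": {"sx":[0, 0, 0, 0, 0], "sy":[0, 0, 0, 0, 0], "sz":[-0.01, -0.04, -0.08, -0.12, -0.12], "wx":[0, 0, 0, 0, 0], "wy":[0, 0, 0, 0, 0], "wz":[0, 0, 0, 0, 0]}}}

```text
time: 11.68
eef_pos: [0.6419, 0.1269, 0.2699]
ee_rot: [0.714, 0.7, 0.003, 0.003]
ft_force: [0.9, 0.1, -0.4]
width: 0.599
grasp_force: 0.0
```

Run:
```python
from cell import env
import cv2,numpy as np
im=np.zeros((450,800,3),np.uint8)
a=env.read_camera("side")["frame"][40:340,110:380,::-1]; b=env.read_camera("top")["frame"][80:280,120:380,::-1]
im[:,:400]=cv2.resize(a,(400,450));im[:308,400:]=cv2.resize(b,(400,308))
cv2.imwrite("pics/f.png",im)
```

```text
(no output)
```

View pics/f.png

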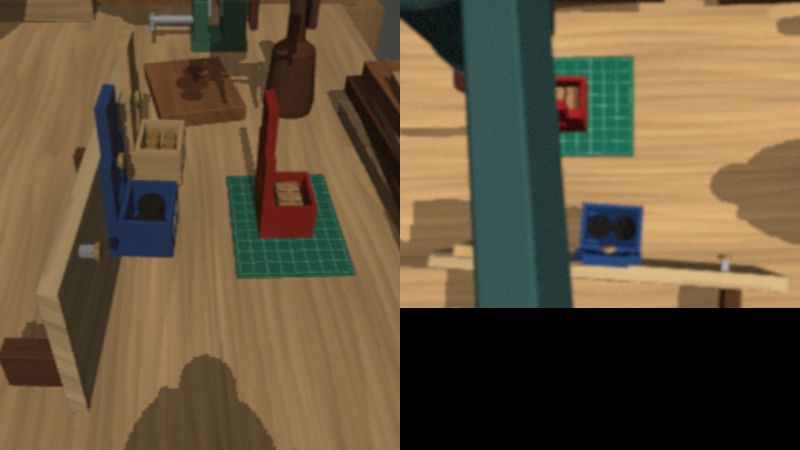

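The red caddy stands upright inside the mat: its box is at about (290,205) and the mat spans (228,176) to (353,275). Blue and pale still hang on the rack, and the gripper is clear.

>>> {"method": "nudge_tcp", "body": {"deltas": {"sx":[0, 0], "sy":[0, 0], "sz":[0, 0], "wx":[0, 0], "wy":[0, 0], "wz":[0, 0]}}}

```text
time: 12.02
eef_pos: [0.6386, 0.1265, 0.2636]
ee_rot: [0.714, 0.7, -0.001, -0.001]
ft_force: [0.3, 0.4, 0.6]
width: 0.601
grasp_force: 0.0
```

```bash
python3 -c "
from cell import env
print(env.job_done())"
```

```text
the job is handed in; nothing more can be done
None
```

The red caddy is off its screw and standing upright, wholly on the green mat; the blue and pale caddies still hang on the rack, and the job was handed in at about 12 s, with no verdict returned.

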